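Wax pan onto the free ring, lid on

ROBOT

A 6-joint arm with a two-finger parallel gripper is mounted at the origin on the work surface. World frame = base frame: x ahead of the robot, y to its left, z up, the work surface at z = 0. Lengths are in m, angles in rad, forces in N, time in s.
With the tool pointing down it reaches from about 0.375 to 0.9 m from the base axis. Payload 3.1 kg.
Tool frame: the origin (TCP) lies midway between the tips of the shut fingers; the grasp point (between the pads) lies 19 mm behind it; z points along the fingers, y is the line along which they close (so a half turn about z gives the same grasp; the last joint's range is limited). The gripper opens to 87 mm and grips with 3 to 60 N. Pads are 19 mm wide; open, the fingers measure 117 mm over their backs; the gripper's body (75 mm by 190 mm) begins 51 mm behind the grasp point.
Start: joints at [1.141, 0.527, 1.433, -0, 1.181, -0.178], TCP at [0.155, 0.605, 0.223] pointing down, gripper open.
Joint ranges: [-3.08, 3.08], [-0.75, 2.2], [0.22, 2.44], [-1.43, 4.57], [0, 2.65], [-2.85, 2.85]. Speed limits (rad/s): [2.79, 2.79, 3.14, 3.14, 3.14, 3.14].

INTERFACE

Orientations are given as a unit quaternion [x, y, z, w].
In Python, from rig import robot gives the robot as it stands. The module is installed in compiled form; this text tells all that it offers.
- The arm moves only by the tool play_rows, never from a script. Its arguments are lists of equal length, an entry for each row: "gripper": the closure, from -1 (fully open) to 1 (shut); "delta_pos": the shift along the tool's x, y, z in cm, a list of three; "turn": the turn, a rotation vector about the tool's x, y, z in rad, a list of three. A call has 1 to 12 rows; each row is the pose to reach, as a shift and turn from the pose commanded when the call began, along the tool's axes at that moment; what a row does not reach only later rows make up. A row lasts 1/8 s, in which the tool goes at most 62.5 mm and 10.7 degrees, less where a joint would pass 70% of its speed; a pose out of reach is approached as far as the arm can. A call with a gripper value outside its range is refused whole. The fingers move at their own pace and stop on an object; "squeeze" is the grip in N (left out, the last holds). Time passes only in rows, so rows that repeat a pose let the fingers close. It gives the time, the measured TCP pose, the force, the opening and the grip force at its end, in the units of the state.
- robot.get_obs(): the state, without advancing time (a new reading comes with each control period).
- robot.camera(name): name is "scene" or "top" or "wrist"; returns a dict with "color" (420x560x3 uint8, red, green, blue), "vfov" (degrees; the focal length in pixels is half the picture's height over the tangent of half this angle, whatever the lens; pixels are square), "cx", "cy" (the principal point, pixels), "R" (3x3) and "t" (3): a world point X has camera coordinates R X + t. Camera axes: x right, y down, z forward; pixel columns grow to the right and rows downward; lengths in m; the calibration is good to about 2 mm. The wrist camera is an equidistant fisheye: a pixel r from the principal point sees the ray r / f radians off the axis. A picture is of the moment at which its call begins. There is no depth.
- robot.hand_in(): hands the job in; it is judged then, once.
The state is a dict: "time": time; "q": joint angles; "joint_velocities": joint speeds; "joint_torque": joint torques, N m; "position": TCP position; "tool_rot": TCP orientation; "ft_force": force on the tool from outside, world axes, zero at the start; "moment": the same for the moment, N m; "grip_width": finger opening in m; "grip_force": force on a finger pad.
Only numpy, scipy, OpenCV 4.12 (cv2) and the standard library are available. Lean on these libraries where they do the work, as an engineer would, in place of code of your own. Each camera call takes 0.05 s, during which the arm holds its last target. There are 200 camera calls.

TASK

Get the wax pan ready on the hotplate: slide the long-handled pan from the marked square in the middle onto whichever ring is free, centred on it, keeping it flat on the plate without lifting or tipping it. Then take the pan's own lid - the larger of the two on the sloping rests - and lower it onto the pan so that it sits level and fully home; do not let it drop. Leave the other pot, the smaller lid and everything else where they are.

Things in the scene. Friction and masses are not known exactly. Their poses are not given: they have to be found in the camera images.
- pan: The wax pan: open aluminium saucepan, 140 mm across outside, 132 mm inside, 80 mm high, up to 0.85 kg, with one straight level black handle, 20 mm wide and 14 mm thick, along the pan's -x (84 to 199 mm from its axis, centred 60 mm above its base; roughly towards the robot). Starts in the marked square in the middle of the hotplate. Origin: centre of the underside; z up.
- pan_handle (a point): Grip point on the pan's handle: mid-width, mid-thickness, 135 mm from the pan's axis and 60 mm above its base. Moves with the pan; axes as the pan's.
- ring_left (a point): Centre of the hotplate's left ring (+y): a broken grey circle 156 mm across on the flat dark top, 50 mm above the table. The hotplate is fixed, 260 mm deep (x), 540 mm wide (y); each ring lies 180 mm from its middle. Axes are the hotplate's: y from right ring to left ring, z up.
- ring_right (a point): Centre of the hotplate's right ring (-y); otherwise like ring_left. One ring is free at the start, the other is taken by the pot; which one varies.
- pot: The other pot, not to be moved: open, narrower and taller aluminium pot, 110 mm across and 105 mm high, with two small wire lugs and no long handle, standing on one of the two rings. Origin: centre of the underside; z up.
- lid_large: Round aluminium lid, 144 mm across, 5 mm thick; plug underneath 124 mm across, 10 mm deep, chamfered; black knob on top, 32 mm across, 11 to 37 mm above the origin. Starts on a wooden rest sloping 26 degrees, rising away from the robot, against two pegs at its low edge; the knob leans towards the robot. Origin: centre of the rim's underside; z up through the knob. The wax pan's lid.
- lid_small: Round aluminium lid, 114 mm across, 5 mm thick; plug underneath 94 mm across, 10 mm deep, chamfered; black knob on top, 32 mm across, 11 to 37 mm above the origin. Starts on a wooden rest sloping 26 degrees, rising away from the robot, against two pegs at its low edge; the knob leans towards the robot. Origin: centre of the rim's underside; z up through the knob. Must stay put.
- mug: Unglazed mug, 76 mm across, 85 mm high, a bystander beyond the lid rests and the hotplate's right end. Origin: centre of the underside.
- bowl: White bowl, 100 mm across, 40 mm high, a bystander near the robot. Origin: centre of the underside.
- brush: Brush, 200 mm long, lying on the table beyond the hotplate, a bystander. Origin: on its underside, in the middle; x along it.
There are look-alikes about, which are no part of the job. What is shaped like the lid_large but yellow is not meant.

How it is judged:
On the way, in this order (a step that is already met when the one before it is completed fails the run):
1. the wax pan stands flat and still on the ring that the pot left free (((horizontal distance between pan and ring_left below 0.02 m and horizontal distance between pot and ring_right below 0.03 m) or (horizontal distance between pan and ring_right below 0.02 m and horizontal distance between pot and ring_left below 0.03 m)) and height (world z) of pan below 0.054 m and angle between pan's own z axis and vertical below 0.05 rad and linear speed of pan below 0.02 m/s and angular speed of pan below 0.2 rad/s), for 0.2 s.
2. then its lid is seated on it (((horizontal distance between pan and ring_left below 0.02 m and horizontal distance between pot and ring_right below 0.03 m) or (horizontal distance between pan and ring_right below 0.02 m and horizontal distance between pot and ring_left below 0.03 m)) and horizontal distance between lid_large and pan below 0.007 m and z of lid_large in the frame of pan between 0.076 and 0.083 m and angle between the z axis of lid_large and the z axis of pan, either way round below 0.05 rad and angle between lid_large's own z axis and vertical below 0.09 rad), for 0.2 s.
At the end, for the whole second after the job is handed in: Wax pan flat on the free ring, centre within 20 mm of the ring's; the larger lid on it, level (0.05 rad), centred within 7 mm, down on the rim within 3 mm; both at rest; the pot and the smaller lid within 20 mm, bystanders within 30 mm, of their starts (all of step 2 and height (world z) of pan below 0.054 m and angle between pan's own z axis and vertical below 0.05 rad and linear speed of each of pan, lid_large below 0.02 m/s and angular speed of each of pan, lid_large below 0.2 rad/s and distance of each of pot, lid_small from where it was at the start of the episode below 0.02 m and distance of each of mug, bowl, brush from where it was at the start of the episode below 0.03 m); the robot touches nothing.
It fails at once if the wax pan is lifted off the hotplate (by more than 8 mm) or tipped (by more than 0.12 rad) (height (world z) of pan above 0.058 m or angle between pan's own z axis and vertical above 0.12 rad).
It fails at once if the lid is let drop (falls free faster than 0.5 m/s) (contact force between lid_large and anything else below 0.05 N and linear speed of lid_large above 0.5 m/s).
It fails at once if the other pot or the smaller lid is moved by more than 20 mm (distance of any of pot, lid_small from where it was at the start of the episode above 0.02 m).
It fails at once if a bystander is moved by more than 30 mm (distance of any of mug, bowl, brush from where it was at the start of the episode above 0.03 m).
It also fails if it takes over 56 s, if anything falls off the work surface, if the arm or the gripper's body presses on something with over 40 N, if the wrist force passes 120 N, or if a joint passes its speed limit or range.

## Working session

There is one attempt and no reset: what is moved stays moved. The work goes in short steps, Python scripts to look and compute and a tool call to move; the robot and the scene stay as the last step left them, time stands still between calls to the robot, and variables do not carry over. Pictures are saved under pics/ and viewed, at most 13 in all, crops included, and the job is handed in when it is done.

Besides the shell and the picture viewer there is one more tool, called after "Request:" as name(argument=value, ...) on one line, values as JSON. play_rows: Moves the arm, as the interface text tells. Its arguments: {"type":"object","properties":{"gripper":{"type":"array","items":{"type":"number"}},"delta_pos":{"type":"array","items":{"type":"array","items":{"type":"number"}}},"turn":{"type":"array","items":{"type":"array","items":{"type":"number"}}},"squeeze":{"type":"number"}},"required":["gripper","delta_pos","turn"]}

```bash
mkdir -p pics
cat > h.py <<'E'
import numpy as np, cv2
from rig import robot
from scipy.spatial.transform import Rotation as Ro
def shot(n,f=None):
    c=robot.camera(n)
    if f: cv2.imwrite('pics/'+f,c['color'][:,:,::-1])
    return c
def foc(c): return 210/np.tan(np.radians(c['vfov'])/2)
def ray(c,u,v,fish=False):
    f=foc(c);x,y=(u-c['cx']),(v-c['cy'])
    if fish:
        r=np.hypot(x,y);a=r/f;s=np.sin(a)/max(r,1e-9);d=np.array([x*s,y*s,np.cos(a)])
    else: d=np.array([x/f,y/f,1.])
    R=np.array(c['R']);o=-R.T@np.array(c['t']);d=R.T@d
    return o,d/np.linalg.norm(d)
def plane(c,u,v,z,fish=False):
    o,d=ray(c,u,v,fish);return o+d*(z-o[2])/d[2]
def proj(c,X,fish=False):
    p=np.array(c['R'])@np.array(X)+np.array(c['t']);f=foc(c)
    if fish:
        r=np.hypot(p[0],p[1]);k=f*np.arctan2(r,p[2])/max(r,1e-9)
    else: k=f/p[2]
    return np.array([c['cx']+k*p[0],c['cy']+k*p[1]])
def tri(rs):
    A=np.zeros((3,3));b=np.zeros(3)
    for o,d in rs:
        P=np.eye(3)-np.outer(d,d);A+=P;b+=P@o
    X=np.linalg.solve(A,b);return X,[np.linalg.norm((np.eye(3)-np.outer(d,d))@(X-o)) for o,d in rs]
E
python3 - <<'E'
from h import *
import pickle
D={}
for n in('scene','top','wrist'):
    c=shot(n,n+'0.png');D[n]=c;print(n,c['vfov'],c['cx'],c['cy'],-np.array(c['R']).T@np.array(c['t']))
pickle.dump(D,open('d0.pkl','wb'))
o=robot.get_obs();print(o)
E
```

```text
scene 55.248891959249136 288.07371265041695 211.57893372531555 [1.28504418 0.22193498 0.87888916]
top 53.467193700753334 285.2923966462118 216.76137305450266 [ 0.36514306 -0.04801778  1.09294735]
wrist 65.70646984690485 276.2137387767286 203.10158387722097 [0.07779303 0.62505837 0.38372998]
{'time': 0.15, 'q': array([ 1.14152500e+00,  5.28247555e-01,  1.43361771e+00, -9.08413863e-07,
        1.18140720e+00, -1.78520980e-01]), 'joint_velocities': array([ 0.00024281, -0.00265197, -0.00180797, -0.00110084, -0.00229294,
       -0.0006468 ]), 'joint_torque': array([ 3.77228944e-04, -4.40430772e+01, -1.76842189e+01,  6.33855094e-02,
        5.52189338e-02, -1.15410839e-04]), 'position': array([0.15482562, 0.60493241, 0.22179646]), 'tool_rot': array([ 1.25046757e-01,  9.92150494e-01, -8.01542388e-04, -2.50931793e-04]), 'ft_force': array([ 0.20832891,  0.34340337, -0.06843832]), 'moment': array([ 0.01756985, -0.03936993,  0.01964015]), 'grip_force': 0.0, 'grip_width': 0.08727046897480373}
```

View pics/scene0.png

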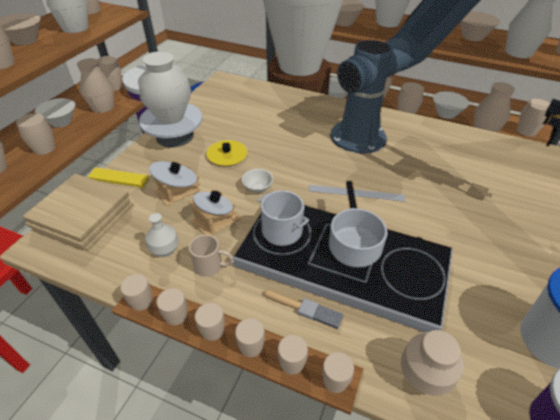

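View pics/top0.png

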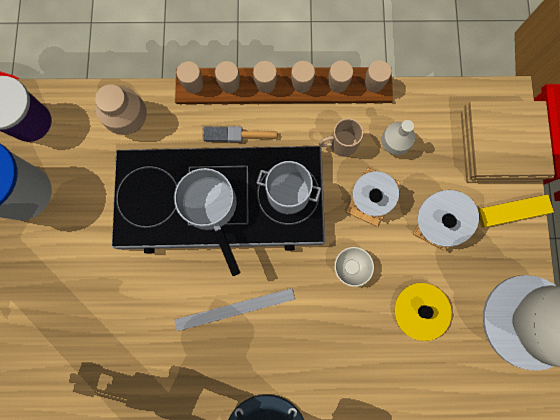

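The free ring is the left one: top (147,197). The pan sits near top (205,198) with its handle running to (235,272). The large lid is at (449,218) in top and (174,174) in scene. The pot is on the right ring, and the yellow lid is a decoy.

Run:
```python
from h import *
import pickle
D=pickle.load(open('d0.pkl','rb'));T=D['top'];S=D['scene']
def blob(c,m,pt):
    n,l,s,ce=cv2.connectedComponentsWithStats(m.astype(np.uint8));k=l[pt[1],pt[0]]
    return (l==k) if k else None,ce[k],s[k]
for c,nm,pl,ps,ph in((T,'top',(449,218),(376,194),(235,268)),(S,'scene',(174,167),(214,195),(352,200))):
    im=c['color'].astype(int);mx=im.max(2);dark=mx<60
    for q,p in(('knobL',pl),('knobS',ps),('handle',ph)):
        b,ce,s=blob(c,dark,p);print(nm,q,ce,s) if b is not None else print(nm,q,im[p[1],p[0]])
    sat=mx-im.min(2)
    grey=(sat<45)&(mx>95)
    q=(430,205) if nm=='top' else (160,175)
    b,ce,s=blob(c,grey,q)
    print(nm,'lidL',im[q[1],q[0]],ce,s)
    if b is not None:
        cs,_=cv2.findContours(b.astype(np.uint8),0,1);k=max(cs,key=cv2.contourArea);print(cv2.fitEllipse(cv2.convexHull(k)))
# crops
t=T['color'][:,:,::-1];s=S['color'][:,:,::-1]
a=cv2.resize(t[135:285,105:335],None,fx=3.4,fy=3.4,interpolation=2)
cv2.imwrite('pics/a.png',a)
b=np.hstack([cv2.resize(t[170:260,345:485],(560,360),interpolation=2)[:, :400],cv2.resize(s[150:240,140:240],(400,360),interpolation=2)])
cv2.imwrite('pics/b.png',b)
```

```text
top knobL [448.79375 220.4125 ] [442 214  15  14 160]
top knobS [375.5323741  195.20143885] [369 189  14  14 139]
top handle [210.14739703 198.16900132] [  112   146   212   130 14349]
top lidL [184 190 194] [447.85362096 217.74306626] [ 417  190   62   57 2596]
((447.9190673828125, 217.89129638671875), (56.81570053100586, 61.67667770385742), 82.92678833007812)
scene knobL [174.27777778 167.5       ] [170 163   9  10  72]
scene knobS [214.4939759  196.38554217] [210 191  10  11  83]
scene handle [350.64516129 194.12096774] [347 182   9  26 124]
scene lidL [175 180 187] [169.45620789 176.01828681] [ 141  160   57   38 1039]
((165.88275146484375, 178.9441680908203), (37.49273681640625, 60.15678405761719), 90.37486267089844)
```

View pics/a.png

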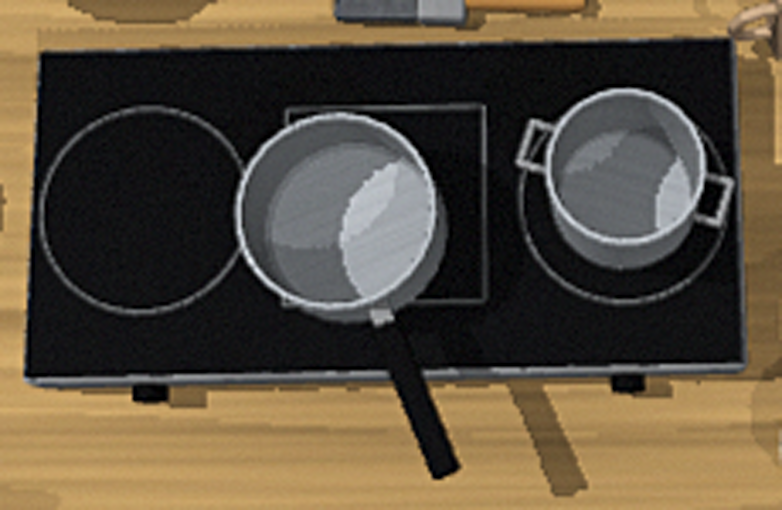

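The top crop shows the left ring centred at top (147.3,196.6) and the pan rim centred at (203.8,197.2). The handle runs from (217.4,228) to (236.5,274), and the right ring is at about (288.5,194).

Run:
```python
from h import *
import pickle
D=pickle.load(open('d0.pkl','rb'));T=D['top'];S=D['scene']
t=T['color'][:,:,::-1];s=S['color'][:,:,::-1]
a=np.hstack([cv2.resize(s[175:305,320:460],(420,390),interpolation=2),cv2.resize(s[150:215,140:203],(378,390),interpolation=2)])
cv2.imwrite('pics/c.png',a)
f=foc(T)
for n,p,z in(('ringL',(147.3,196.6),.05),('ringR',(288.5,193.8),.05),('rim',(203.8,197.2),.13),('h0',(217.4,227.9),.115),('h1',(236.5,273.8),.115)):
    print(n,plane(T,*p,z))
kn,e=tri([ray(T,448.8,220.4),ray(S,174.3,167.5)]);print('knobL',kn,e)
kn2,e=tri([ray(T,375.5,195.2),ray(S,214.5,196.4)]);print('knobS',kn2,e)
```

```text
ringL [0.59636196 0.30076706 0.05      ]
ringR [ 0.6013556  -0.06022017  0.05      ]
rim [0.57631388 0.14069443 0.13      ]
h0 [0.50507544 0.10954616 0.115     ]
h1 [0.39703537 0.06298791 0.115     ]
knobL [ 0.52363603 -0.45074311  0.09056323] [np.float64(0.000881646885813547), np.float64(0.0008816468858135802)]
knobS [ 0.58745657 -0.27434675  0.09059875] [np.float64(0.0005307668785057286), np.float64(0.0005307668785057978)]
```

View pics/c.png

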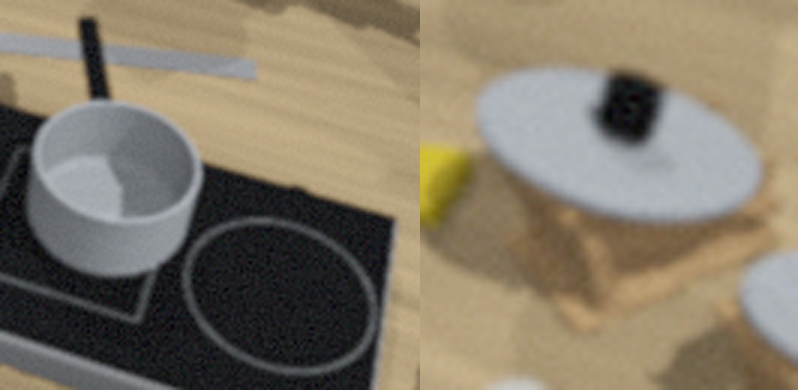

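```bash
cat >> h.py <<'E'
def Rd(phi):  # tool down, tool y at world angle phi (deg)
    a=np.radians(phi);y=np.array([np.cos(a),np.sin(a),0]);z=np.array([0,0,-1.]);return np.c_[np.cross(y,z),y,z]
def mv(p,R):
    o=robot.get_obs();R0=Ro.from_quat(o['tool_rot']).as_matrix()
    print('d cm',np.round(R0.T@(np.array(p)-o['position'])*100,2),'turn',np.round(Ro.from_matrix(R0.T@R).as_rotvec(),3),'t',o['time'])
E
python3 - <<'E'
from h import *
import pickle
D=pickle.load(open('d0.pkl','rb'));T=D['top'];S=D['scene']
for n,a,b in(('rim',(203.8,197.2),(359.2,228.8)),('htip',(236.5,273.8),(349.7,181.7)),('ringL',(147.3,196.6),(413.3,273.7)),('lidL',(447.9,217.9),(173,174.1))):
    print(n,*tri([ray(T,*a),ray(S,*b)]))
mv([.452,.087,.20],Rd(113.3))
E
```

```text
rim [0.57717162 0.14199893 0.12563159] [np.float64(0.00045510574572806754), np.float64(0.0004551057457280859)]
htip [0.39667764 0.06491974 0.11270885] [np.float64(0.0017179601709739966), np.float64(0.0017179601709739452)]
ringL [0.59727056 0.30218083 0.04587777] [np.float64(3.421862752560671e-05), np.float64(3.4218627525732424e-05)]
lidL [ 0.53256969 -0.45564583  0.07008538] [np.float64(0.0006238648511343062), np.float64(0.0006238648511342111)]
d cm [-41.64 -42.8    2.24] turn [-0.001 -0.001 -0.657] t 0.15
```

Request:
play_rows(gripper=[-1, -1, -1, -1, -1, -1, -1, -1, -1, -1, -1, -1], delta_pos=[[-41.6, -42.8, 0], [-41.6, -42.8, 0], [-41.6, -42.8, 0], [-41.6, -42.8, 0], [-41.6, -42.8, 0], [-41.6, -42.8, 0], [-41.6, -42.8, 0], [-41.6, -42.8, 0], [-41.6, -42.8, 0], [-41.6, -42.8, 0], [-41.6, -42.8, 2.2], [-41.6, -42.8, 2.2]], turn=[[0, 0, -0.657], [0, 0, -0.657], [0, 0, -0.657], [0, 0, -0.657], [0, 0, -0.657], [0, 0, -0.657], [0, 0, -0.657], [0, 0, -0.657], [0, 0, -0.657], [0, 0, -0.657], [0, 0, -0.657], [0, 0, -0.657]])

```text
time: 1.65
position: [0.4505, 0.0871, 0.1993]
tool_rot: [-0.201, 0.98, 0.001, -0.002]
ft_force: [0.5, 0.3, 0.6]
grip_width: 0.087
grip_force: 0.0
```

Run:
```python
from h import *
import pickle
c=shot('wrist','w1.png');pickle.dump(c,open('w1.pkl','wb'))
o=robot.get_obs();print(o['position'],o['tool_rot'],o['q'],-np.array(c['R']).T@np.array(c['t']))
cv2.imwrite('pics/w1.png',cv2.resize(c['color'][:,:,::-1],(800,600)))
```

```text
[0.45097775 0.08752728 0.20004504] [-2.01532978e-01  9.79480891e-01  3.57206611e-04 -1.23100053e-03] [-5.23857743e-02  3.41577796e-01  1.85825513e+00  8.57818337e-05
  9.44322349e-01 -2.02907834e+00] [0.37802869 0.05562044 0.36165987]
```

View pics/w1.png

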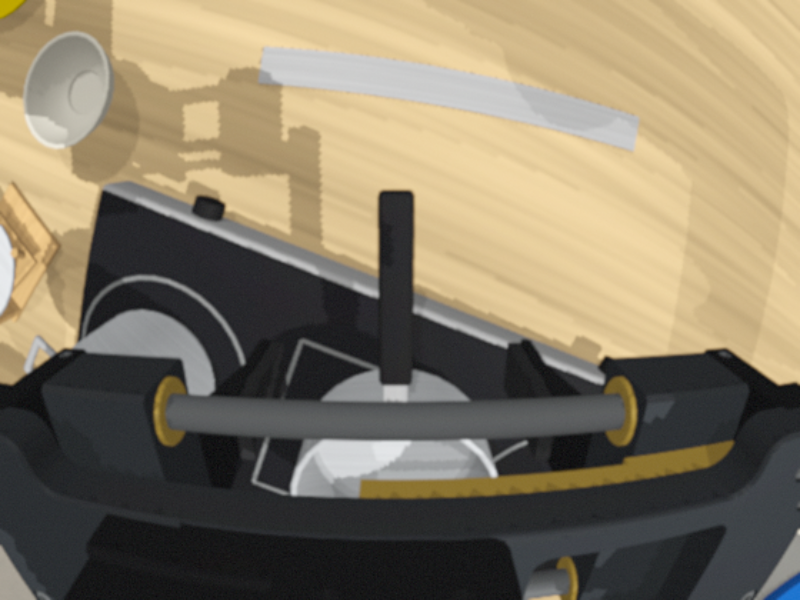

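The wrist view shows the handle vertical and centred between the fingers (tip (396,192), root (396,384) in the 800-wide picture). I'll check that against the rays and then descend.

Run:
```python
from h import *
import pickle
c=pickle.load(open('w1.pkl','rb'))
a=plane(c,396*.7,192*.7,.117,True);b=plane(c,396.5*.7,384*.7,.117,True);d=b-a
print(a,b,np.degrees(np.arctan2(d[1],d[0])),np.linalg.norm(d))
u=d/np.linalg.norm(d);g=a+u*.064;print(g)
g[2]=.0905;mv(g,Rd(90+np.degrees(np.arctan2(d[1],d[0]))))
```

```text
[0.39512958 0.0644205  0.117     ] [0.49777488 0.10873689 0.117     ] 23.35193600864083 0.11180339361387884
[0.45388718 0.08978868 0.117     ]
d cm [-0.38  0.08 10.95] turn [ 0.001 -0.002 -0.002] t 1.7
```

Request:
play_rows(gripper=[-1, -1, -1, -1, 1, 1, 1, 1, 1, 1], delta_pos=[[-0.3, 0.08, 5], [-0.3, 0.08, 9], [-0.3, 0.08, 10.9], [-0.3, 0.08, 10.9], [-0.3, 0.08, 10.9], [-0.3, 0.08, 10.9], [-0.3, 0.08, 10.9], [-0.3, 0.08, 10.9], [-0.3, 0.08, 10.9], [-0.3, 0.08, 10.9]], turn=[[0, 0, 0], [0, 0, 0], [0, 0, 0], [0, 0, 0], [0, 0, 0], [0, 0, 0], [0, 0, 0], [0, 0, 0], [0, 0, 0], [0, 0, 0]], squeeze=35)

```text
time: 2.95
position: [0.4543, 0.0895, 0.0916]
tool_rot: [-0.202, 0.979, 0.0, -0.0]
ft_force: [-0.6, -0.6, -0.0]
grip_width: 0.0351
grip_force: 0.0
```

Run:
```python
from h import *
o=robot.get_obs();p=o['position']
mv(p+np.array([.0200,.1605,0]),Ro.from_quat(o['tool_rot']).as_matrix())
```

```text
d cm [-8.18 13.95  0.  ] turn [0. 0. 0.] t 2.95
```

Request:
play_rows(gripper=[1, 1, 1, 1], delta_pos=[[0, 0, 0], [0, 0, 0], [0, 0, 0], [0, 0, 0]], turn=[[0, 0, 0], [0, 0, 0], [0, 0, 0], [0, 0, 0]], squeeze=35)

```text
time: 3.45
position: [0.4542, 0.0895, 0.0915]
tool_rot: [-0.202, 0.979, 0.0, -0.0]
ft_force: [0.6, -0.3, -1.1]
grip_width: 0.0193
grip_force: 35.0
```

Request:
play_rows(gripper=[1, 1, 1, 1, 1, 1, 1, 1, 1, 1, 1, 1], delta_pos=[[-0.4, 0.7, 0], [-1.1, 1.9, 0], [-1.9, 3.3, 0], [-2.8, 4.7, 0], [-3.6, 6.1, 0], [-4.4, 7.5, 0], [-5.2, 8.9, 0], [-6.0, 10.3, 0], [-6.8, 11.7, 0], [-7.5, 12.8, 0], [-8.0, 13.7, 0], [-8.2, 13.95, 0]], turn=[[0, 0, 0], [0, 0, 0], [0, 0, 0], [0, 0, 0], [0, 0, 0], [0, 0, 0], [0, 0, 0], [0, 0, 0], [0, 0, 0], [0, 0, 0], [0, 0, 0], [0, 0, 0]])

```text
time: 4.95
position: [0.4734, 0.2495, 0.0915]
tool_rot: [-0.202, 0.979, -0.001, -0.001]
ft_force: [-2.2, -7.6, 5.3]
grip_width: 0.0196
grip_force: 35.3
```

Run:
```python
from h import *
import pickle
T=shot('top');S=shot('scene');pickle.dump((T,S),open('d2.pkl','wb'))
a=cv2.resize(T['color'][135:285,85:250,::-1],(400,364),interpolation=2)
b=cv2.resize(S['color'][170:320,330:480,::-1],(400,364),interpolation=2)
cv2.imwrite('pics/d.png',np.hstack([a,b]))
```

```text
(no output)
```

View pics/d.png

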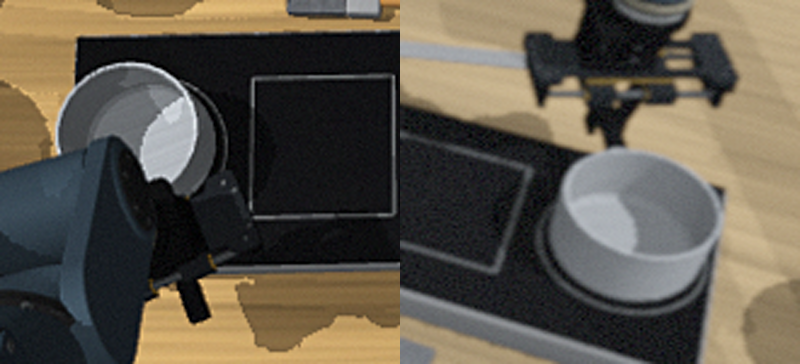

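The pan now sits over the left ring, with its rim centre at about top (138.0,189.7) and scene (420.6,247.4).

Run:
```python
from h import *
import pickle
T,S=pickle.load(open('d2.pkl','rb'))
print(plane(T,138.0,189.7,.13),plane(S,420.6,247.4,.128),tri([ray(T,138,189.7),ray(S,420.6,247.4)]))
```

```text
[0.59547336 0.29681163 0.13      ] [0.57899999 0.29691914 0.128     ] (array([0.59249557, 0.29415828, 0.14162073]), [np.float64(0.0014521206884996077), np.float64(0.0014521206884995903)])
```

Run:
```python
from h import *
import pickle
T,S=pickle.load(open('d2.pkl','rb'))
print(tri([ray(T,138,189.7),ray(S,420.6,255.1)]))
```

```text
(array([0.5974561 , 0.30078931, 0.12124286]), [np.float64(0.0008108294494343901), np.float64(0.0008108294494344999)])
```

The pan is at (0.597, 0.299) with its rim at about the right height, within 3 mm of the ring centre. Next I'll release it and rise.

Request:
play_rows(gripper=[-0.5, -0.5, -0.5, -0.5, -0.5, -0.5, -1, -1, -1, -1], delta_pos=[[0, 0, 0], [0, 0, 0], [0, 0, 0], [0, 0, 0], [0, 0, 0], [0, 0, 0], [0, 0, -3], [0, 0, -8], [0, 0, -12], [0, 0, -15]], turn=[[0, 0, 0], [0, 0, 0], [0, 0, 0], [0, 0, 0], [0, 0, 0], [0, 0, 0], [0, 0, 0], [0, 0, 0], [0, 0, 0], [0, 0, 0]])

```text
time: 6.3
position: [0.4748, 0.2502, 0.2436]
tool_rot: [-0.202, 0.979, 0.0, 0.001]
ft_force: [0.7, 0.4, -0.0]
grip_width: 0.0862
grip_force: 0.0
```

Run:
```python
from h import *
mv([.60,-.495,.25],Rd(60))
```

```text
d cm [ 17.95 -73.4   -0.66] turn [0.001 0.002 0.93 ] t 6.3
```

Request:
play_rows(gripper=[-1, -1, -1, -1, -1, -1, -1, -1, -1, -1, -1, -1], delta_pos=[[18, -73.4, -0.7], [18, -73.4, -0.7], [18, -73.4, -0.7], [18, -73.4, -0.7], [18, -73.4, -0.7], [18, -73.4, -0.7], [18, -73.4, -0.7], [18, -73.4, -0.7], [18, -73.4, -0.7], [18, -73.4, -0.7], [18, -73.4, -0.7], [18, -73.4, -0.7]], turn=[[0, 0, 0.93], [0, 0, 0.93], [0, 0, 0.93], [0, 0, 0.93], [0, 0, 0.93], [0, 0, 0.93], [0, 0, 0.93], [0, 0, 0.93], [0, 0, 0.93], [0, 0, 0.93], [0, 0, 0.93], [0, 0, 0.93]])

```text
time: 7.8
position: [0.5982, -0.4915, 0.2482]
tool_rot: [0.259, 0.966, 0.0, -0.0]
ft_force: [0.9, 0.1, 0.5]
grip_width: 0.0872
grip_force: 0.0
```

Request:
play_rows(gripper=[-1, -1], delta_pos=[[0, 0, 0], [0, 0, 0]], turn=[[0, 0, 0], [0, 0, 0]])

```text
time: 8.05
position: [0.5977, -0.489, 0.2475]
tool_rot: [0.259, 0.966, 0.001, -0.001]
ft_force: [-0.3, -0.6, -0.3]
grip_width: 0.0876
grip_force: 0.0
```

Run:
```python
from h import *
import pickle
c=shot('wrist');T=shot('top');S=shot('scene');pickle.dump((c,T,S),open('w3.pkl','wb'))
o=robot.get_obs();print(o['position'],o['q'])
cv2.imwrite('pics/w3.png',cv2.resize(c['color'][:,:,::-1],(800,600)))
```

```text
[ 0.5984354  -0.48774636  0.24889355] [-8.28229211e-01  7.23288834e-01  9.68728500e-01  2.74917857e-04
  1.45025398e+00 -1.87691686e+00]
```

View pics/w3.png

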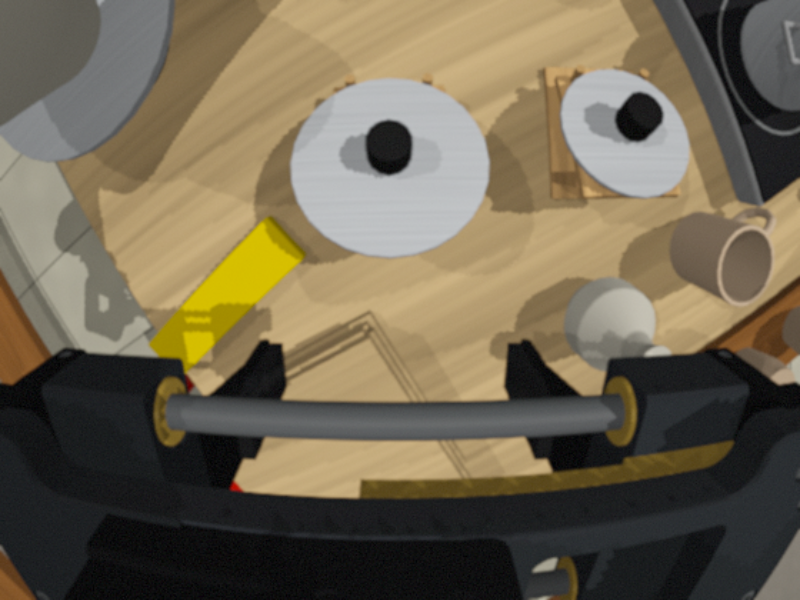

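The wrist view shows the large lid centred at about (390,168) with its knob at (389,147). The pegs are at (350,82) and (428,80), so downslope is nearly straight up the image, along tool +x.

```bash
cat > lid.py <<'E'
from h import *
import pickle
c,T,S=pickle.load(open('w3.pkl','rb'))
def comp(m,pt):
    n,l,s,ce=cv2.connectedComponentsWithStats(m.astype(np.uint8));k=l[pt[1],pt[0]];return l==k,ce[k]
im=c['color'].astype(int);mx=im.max(2);sat=mx-im.min(2)
kb,kc=comp(mx<60,(272,103));print('knob px',kc,kb.sum())
a=plane(c,350*.7,82*.7,.045,True);b=plane(c,428*.7,80*.7,.045,True)
d=(b-a)[:2];print('pegs',a,b,np.linalg.norm(d));az=np.arctan2(d[1],d[0])
dn=np.array([-d[1],d[0]])/np.linalg.norm(d)
if dn[0]>0: dn=-dn
print('down az',np.degrees(np.arctan2(dn[1],dn[0])))
K,e=tri([ray(c,*kc,True),ray(T,448.8,220.4),ray(S,174.3,167.5)]);print('knob',K,e)
n=np.array([dn[0]*np.sin(np.radians(26)),dn[1]*np.sin(np.radians(26)),np.cos(np.radians(26))])
lb,lc=comp((sat<45)&(mx>95),(300,140));print(lb.sum(),lc)
k=max(cv2.findContours(lb.astype(np.uint8),0,1)[0],key=cv2.contourArea);k=cv2.convexHull(k)[:,0]
e1=np.array([-dn[1],dn[0],0]);e2=np.cross(n,e1)
for off in(.019,.024,.029):
    P0=K-n*off;q=[]
    for u,v in k:
        o,r=ray(c,u,v,True);X=o+r*(n@(P0-o))/(n@r);q.append([(X-P0)@e1,(X-P0)@e2])
    q=np.array(q);A=np.c_[2*q,np.ones(len(q))];s=np.linalg.lstsq(A,(q**2).sum(1),rcond=None)[0]
    R=np.sqrt(s[2]+s[0]**2+s[1]**2);res=np.hypot(*(q-s[:2]).T)-R
    print(off,'circle c',s[:2],'R',R,'rms',res.std(),'centre',P0+e1*s[0]+e2*s[1])
print('n',n)
E
python3 lid.py
```

```text
knob px [271.80366775 102.76159655] 927
pegs [ 0.46158689 -0.44966029  0.045     ] [ 0.49048096 -0.3969711   0.045     ] 0.06009174844672601
down az 151.26020768290138
knob [ 0.5231155  -0.45048854  0.090649  ] [np.float64(0.0010500766451229928), np.float64(0.0006487591991183262), np.float64(0.0013204296203713907)]
13026 [272.39152464 118.34722862]
0.019 circle c [ 0.00024107 -0.00087045] R 0.07293139495587166 rms 0.00034515435954881815 centre [ 0.52961663 -0.45432861  0.07319033]
0.024 circle c [ 0.00030869 -0.00325419] R 0.07413203287418435 rms 0.0003508364860458583 centre [ 0.5296274  -0.45441164  0.0676514 ]
0.029 circle c [ 0.00037631 -0.00563793] R 0.075332670792497 rms 0.0003565186125429065 centre [ 0.52963816 -0.45449466  0.06211246]
n [-0.38436927  0.21078312  0.89879405]
```

The 3D circle fit on the 26° plane gives R = 72.9 mm, concentric with the knob to 1 mm. That confirms the lid pose.

Run:
```python
from h import *
K=np.array([.5231,-.4505,.0907]);n=np.array([-.3844,.2108,.8988]);n/=np.linalg.norm(n)
y=np.array([-n[1],n[0],0]);y/=np.linalg.norm(y);y=-y if y[1]<0 else y
R=np.c_[np.cross(y,-n),y,-n];np.save('Rg.npy',R)
mv(K+n*.055,R)
```

```text
d cm [10.79 -0.58 10.88] turn [-0.004 -0.454 -0.02 ] t 8.2
```

Request:
play_rows(gripper=[-1, -1, -1, -1, -1, -1], delta_pos=[[4, -0.6, 2], [8, -0.6, 5], [10.8, -0.6, 9], [10.8, -0.6, 10.9], [10.8, -0.6, 10.9], [10.8, -0.6, 10.9]], turn=[[-0.004, -0.15, -0.02], [-0.004, -0.3, -0.02], [-0.004, -0.454, -0.02], [-0.004, -0.454, -0.02], [-0.004, -0.454, -0.02], [-0.004, -0.454, -0.02]])

```text
time: 8.95
position: [0.5038, -0.4423, 0.1419]
tool_rot: [0.242, 0.943, -0.058, 0.22]
ft_force: [0.3, -0.8, 0.3]
grip_width: 0.0871
grip_force: 0.0
```

Run:
```python
from h import *
c=shot('wrist');R=np.load('Rg.npy')
K=np.array([.5231,-.4505,.0907]);n=-R[:,2]
im=c['color'].astype(int);m=(im.max(2)<60).astype(np.uint8)
pk=proj(c,K+n*.006,True);print('expected knob px',pk)
N,l,s,ce=cv2.connectedComponentsWithStats(m)
for i in range(1,N):
    if s[i,4]>300: print(s[i],ce[i])
cv2.imwrite('pics/w4.png',cv2.resize(c['color'][:,:,::-1],(800,600)))
mv(K+n*(.0035-.019),R)
```

```text
expected knob px [279.47660319 219.90856537]
[   8    0   40   95 1379] [32.52791878 36.80783176]
[ 492  168   44   43 1393] [513.54845657 188.27063891]
[ 258  192   44   50 1742] [279.48679679 216.70895522]
[    0   239   560   181 67256] [273.05416617 345.7478738 ]
d cm [0.49 0.27 7.07] turn [-0.003  0.006  0.001] t 9.0
```

View pics/w4.png

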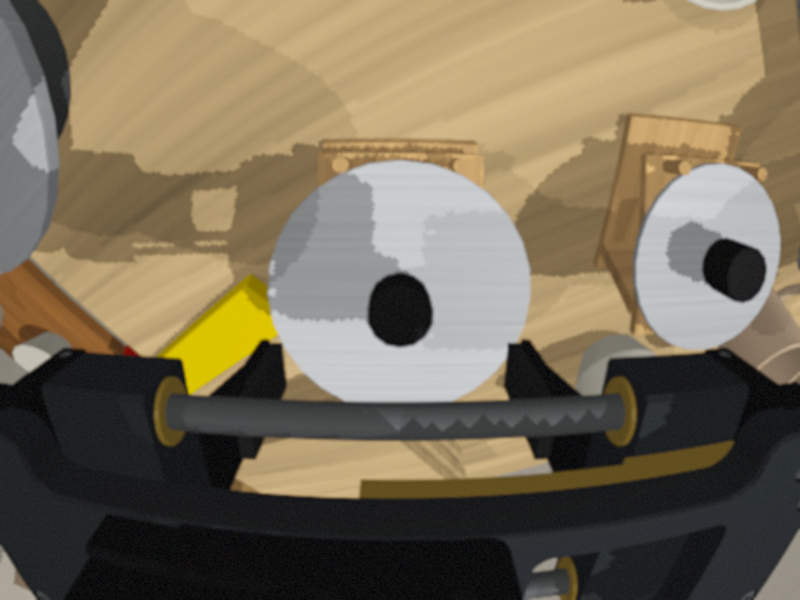

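The knob is at wrist (279,217), within 3 px of prediction. The squared-up pegs confirm the azimuth, so I'll descend and grasp.

Request:
play_rows(gripper=[-1, -1, -1, -1, 1, 1, 1, 1, 1, 1, 1, 1], delta_pos=[[0.5, 0.27, 2], [0.5, 0.27, 4.5], [0.5, 0.27, 6.4], [0.5, 0.27, 7.0], [0.5, 0.27, 7.0], [0.5, 0.27, 7.0], [0.5, 0.27, 7.0], [0.5, 0.27, 7.0], [0.5, 0.27, 7.0], [0.5, 0.27, 7.0], [0.5, 0.27, 7.0], [0.5, 0.27, 7.0]], turn=[[-0.003, 0.006, 0], [-0.003, 0.006, 0], [-0.003, 0.006, 0], [-0.003, 0.006, 0], [-0.003, 0.006, 0], [-0.003, 0.006, 0], [-0.003, 0.006, 0], [-0.003, 0.006, 0], [-0.003, 0.006, 0], [-0.003, 0.006, 0], [-0.003, 0.006, 0], [-0.003, 0.006, 0]], squeeze=40)

```text
time: 10.5
position: [0.5259, -0.4514, 0.0746]
tool_rot: [0.242, 0.944, -0.054, 0.216]
ft_force: [-1.3, -0.3, 1.0]
grip_width: 0.0307
grip_force: 40.0
```

Run:
```python
from h import *
o=robot.get_obs();print(o['position'],o['grip_width'],o['grip_force'],o['ft_force'])
mv([.5231,-.4505,.0907],np.load('Rg.npy'))
```

```text
[ 0.52594652 -0.45137742  0.07456783] 0.0307392015983084 39.998228531330824 [-1.29914464 -0.31925558  0.98556599]
d cm [-0.44 -0.06 -1.58] turn [ 0.001 -0.005 -0.001] t 10.5
```

The knob is gripped (30.7 mm, 40 N). I'll lift along the lid normal, and remeasure the pan from the unobstructed top and scene views.

Request:
play_rows(gripper=[1, 1, 1, 1, 1, 1, 1, 1, 1, 1, 1], delta_pos=[[0, 0, -0.5], [0, 0, -1.5], [0, 0, -3], [0, 0, -5], [0, 0, -7.5], [0, 0, -10], [0, 0, -12], [0, 0, -14], [0, 0, -15], [0, 0, -15], [0, 0, -15]], turn=[[0, 0, 0], [0, 0, 0], [0, 0, 0], [0, 0, 0], [0, 0.1, 0], [0, 0.2, 0], [0, 0.3, 0], [0, 0.4, 0], [0, 0.45, 0], [0, 0.45, 0], [0, 0.45, 0]])

```text
time: 11.88
position: [0.4681, -0.4193, 0.2093]
tool_rot: [0.249, 0.969, 0.002, -0.001]
ft_force: [0.1, -0.6, -2.5]
grip_width: 0.031
grip_force: 40.0
```

Run:
```python
from h import *
import pickle
o=robot.get_obs();print(o['position'],o['tool_rot'],o['grip_width'],o['grip_force'],o['ft_force'])
c=shot('wrist');pickle.dump(c,open('w5.pkl','wb'))
_,T,S=pickle.load(open('w3.pkl','rb'))
D=pickle.load(open('d0.pkl','rb'))
for C,x,y in((D['top'],165,155),(T,100,150)):
    g=cv2.cvtColor(C['color'],cv2.COLOR_RGB2GRAY)[y:y+85,x:x+85]
    g=cv2.resize(g,None,fx=6,fy=6,interpolation=cv2.INTER_CUBIC)
    h=cv2.HoughCircles(g,cv2.HOUGH_GRADIENT_ALT,1,5,param1=150,param2=.5,minRadius=140,maxRadius=220)
    if h is not None: print([(np.round([a/6-.4+x,b/6-.4+y,r/6],2),np.round(plane(C,a/6-.4+x,b/6-.4+y,.13),4)) for a,b,r in h[0][:,:3]])
cv2.imwrite('pics/e.png',np.hstack([cv2.resize(T['color'][150:235,100:185,::-1],(400,400),interpolation=2),cv2.resize(S['color'][205:305,370:470,::-1],(400,400),interpolation=2)]))
```

```text
[ 0.4680567  -0.41929728  0.20925733] [ 0.24862877  0.96859696  0.00160494 -0.00104504] 0.03103629223090596 39.99980069696903 [ 0.10612608 -0.5770298  -2.51772798]
[(array([204.6 , 198.43,  29.95], dtype=float32), array([0.5733, 0.1387, 0.13  ])), (array([209.93, 196.93,  32.85], dtype=float32), array([0.5769, 0.1262, 0.13  ])), (array([198.27, 197.43,  32.99], dtype=float32), array([0.5758, 0.1537, 0.13  ])), (array([200.93, 194.93,  26.16], dtype=float32), array([0.5818, 0.1476, 0.13  ])), (array([209.27, 201.93,  26.5 ], dtype=float32), array([0.5648, 0.1275, 0.13  ])), (array([203.27, 201.1 ,  26.95], dtype=float32), array([0.5669, 0.1417, 0.13  ])), (array([211.43, 203.6 ,  25.55], dtype=float32), array([0.5608, 0.1223, 0.13  ]))]
[(array([136.43, 188.43,  28.44], dtype=float32), array([0.5986, 0.3007, 0.13  ])), (array([139.93, 191.6 ,  31.57], dtype=float32), array([0.5908, 0.292 , 0.13  ])), (array([141.6 , 192.93,  31.98], dtype=float32), array([0.5876, 0.2879, 0.13  ])), (array([150.1 , 196.43,  28.3 ], dtype=float32), array([0.579 , 0.2674, 0.13  ])), (array([140.93, 195.27,  34.79], dtype=float32), array([0.5819, 0.2892, 0.13  ])), (array([135.1 , 183.6 ,  32.46], dtype=float32), array([0.6104, 0.3045, 0.13  ])), (array([145.77, 197.77,  31.39], dtype=float32), array([0.5758, 0.2775, 0.13  ])), (array([146.93, 194.93,  26.28], dtype=float32), array([0.5827, 0.2751, 0.13  ])), (array([136.93, 184.77,  25.99], dtype=float32), array([0.6075, 0.3   , 0.13  ])), (array([139.6 , 196.6 ,  27.35], dtype=float32), array([0.5787, 0.2922, 0.13  ])), (array([131.93, 189.6 ,  24.91], dtype=float32), array([0.5958, 0.3112, 0.13  ])), (array([154.77, 194.6 ,  25.16], dtype=float32), array([0.5833, 0.2566, 0.13  ]))]
```

View pics/e.png

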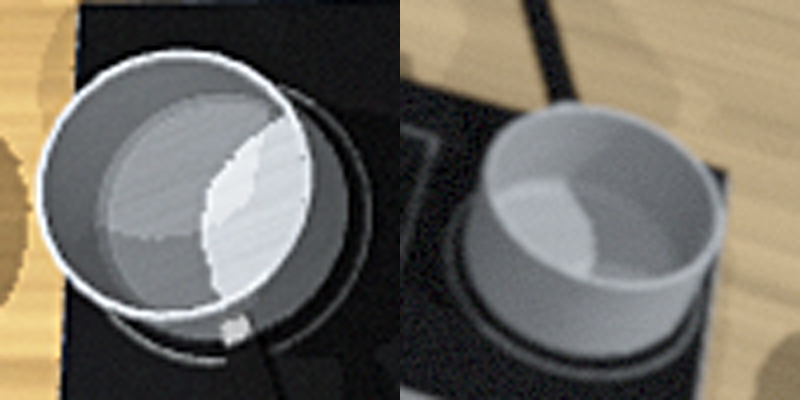

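The pan rim is centred at top (137.1,189.0) and scene (420.5,254.3), standing flat inside the ring. Next I'll measure the held lid's offset in the tool frame and go to a side view of the pan.

```bash
cat > held.py <<'E'
from h import *
def circ(q):
    A=np.c_[2*q,np.ones(len(q))]
    s=np.linalg.lstsq(A,(q**2).sum(1),rcond=None)[0];return s[:2],np.sqrt(s[2]+s[0]**2+s[1]**2)
def ransac(q,r0,tol,R=.0015):
    rng=np.random.default_rng(0);best=None
    for _ in range(3000):
        c,r=circ(q[rng.choice(len(q),3,False)])
        if abs(r-r0)>tol: continue
        i=abs(np.hypot(*(q-c).T)-r)<R
        if best is None or i.sum()>best.sum(): best=i
    for _ in range(3):
        c,r=circ(q[best]);best=abs(np.hypot(*(q-c).T)-r)<R
    return c,r,best.sum()
def held(c,o):
    R=Ro.from_quat(o['tool_rot']).as_matrix();P=o['position']
    im=c['color'].astype(int);mx=im.max(2);sat=mx-im.min(2)
    m=((sat<45)&(mx>95)).astype(np.uint8)
    e=cv2.Canny(m*255,50,150);v,u=np.nonzero(e[:285]);q=[]
    P0=P+R[:,2]*.0035
    for a,b in zip(u,v):
        oo,d=ray(c,a,b,True);X=oo+d*(R[:,2]@(P0-oo))/(R[:,2]@d);q.append((R.T@(X-P))[:2])
    q=np.array(q);q=q[(np.hypot(*q.T)<.1)]
    return ransac(q,.0725,.003)
E
python3 - <<'E'
from held import *
import pickle
c=pickle.load(open('w5.pkl','rb'));o=robot.get_obs()
print('lid centre in tool, R, n',held(c,o))
_,T,S=pickle.load(open('w3.pkl','rb'))
print('pan',tri([ray(T,137.1,189.0),ray(S,420.5,254.25)]),plane(T,137.1,189.,.13))
mv([.597,.16,.235],Rd(0))
E
```

```text
lid centre in tool, R, n (array([-0.00465818, -0.0001658 ]), np.float64(0.0726327885293951), np.int64(395))
pan (array([0.5982993 , 0.30057157, 0.12544015]), [np.float64(9.682358724140944e-05), np.float64(9.682358724142586e-05)]) [0.59718707 0.29902876 0.13      ]
d cm [16.6  56.98 -2.38] turn [ 1.000e-03 -5.000e-03  1.068e+00] t 11.925
```

Request:
play_rows(gripper=[1, 1, 1, 1, 1, 1, 1, 1, 1, 1, 1, 1], delta_pos=[[1, 3, -2.4], [3, 8, -2.4], [5, 14, -2.4], [7, 20.5, -2.4], [9, 27, -2.4], [10.5, 33.5, -2.4], [12, 40, -2.4], [13.5, 46, -2.4], [15, 51, -2.4], [16, 55, -2.4], [16.6, 57, -2.4], [16.6, 57, -2.4]], turn=[[0, -0.005, 0.08], [0, -0.005, 0.18], [0, -0.005, 0.28], [0, -0.005, 0.38], [0, -0.005, 0.5], [0, -0.005, 0.62], [0, -0.005, 0.74], [0, -0.005, 0.86], [0, -0.005, 0.96], [0, -0.005, 1.03], [0, -0.005, 1.068], [0, -0.005, 1.068]])

```text
time: 13.42
position: [0.597, 0.1608, 0.2343]
tool_rot: [0.706, 0.708, -0.0, 0.001]
ft_force: [-0.7, -0.9, -1.5]
grip_width: 0.031
grip_force: 40.0
```

Request:
play_rows(gripper=[1, 1, 1], delta_pos=[[0, 0, 0], [0, 0, 0], [0, 0, 0]], turn=[[0, 0, 0], [0, 0, 0], [0, 0, 0]])

```text
time: 13.8
position: [0.5977, 0.1582, 0.2352]
tool_rot: [0.707, 0.707, 0.0, 0.001]
ft_force: [0.4, 0.1, -1.0]
grip_width: 0.031
grip_force: 40.0
```

```bash
cat > pan.py <<'E'
from held import *
import pickle
c=shot('wrist');o=robot.get_obs();pickle.dump((c,o),open('w6.pkl','wb'))
print(o['position'],o['tool_rot'],o['ft_force'],o['grip_width'])
L=held(c,o);print('lid',L)
e=cv2.Canny(cv2.cvtColor(c['color'],cv2.COLOR_RGB2GRAY),60,150);v,u=np.nonzero(e)
q=np.array([plane(c,a,b,.13,True)[:2] for a,b in zip(u,v)])
q=q[np.hypot(q[:,0]-.597,q[:,1]-.30)<.085]
for r0 in(.070,.066): print('rim',r0,ransac(q,r0,.0015,.001))
cv2.imwrite('pics/w6.png',cv2.resize(c['color'][:,:,::-1],(800,600)))
R=Ro.from_quat(o['tool_rot']).as_matrix();C,r,n=ransac(q,.07,.0015,.001)
lid=o['position']+R@np.r_[L[0],.0085];print('lid at',lid)
print('move tool cm',100*R.T@(np.r_[C,.13]-lid)); mv(o['position'],Rd(0))
E
python3 pan.py
```

```text
[0.59778376 0.15836929 0.23519723] [7.07390367e-01 7.06822234e-01 1.07891244e-04 1.08906166e-03] [-0.31267174 -0.06983706 -1.75266612] 0.031112708053974047
lid (array([-0.00381767, -0.0001402 ]), np.float64(0.07228697370061692), np.int64(398))
rim 0.07 (array([0.59743459, 0.30042079]), np.float64(0.0699525483591337), np.int64(380))
rim 0.066 (array([0.59742226, 0.30020215]), np.float64(0.0655267189846968), np.int64(365))
lid at [0.59765487 0.15453994 0.2267023 ]
move tool cm [14.60146008 -0.05010695  9.64991788]
d cm [0. 0. 0.] turn [ 0.002  0.001 -0.001] t 13.85
```

View pics/w6.png

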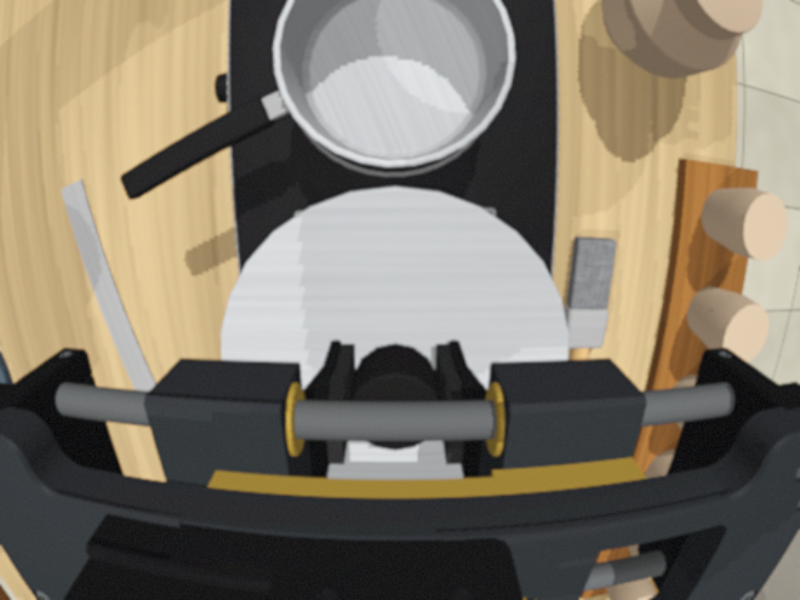

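The wrist view shows the pan rim as a clean circle (inner and outer fits agree at (0.5974, 0.3003)) and the held lid level below it. I'll move over the pan and lower part way.

Request:
play_rows(gripper=[1, 1, 1, 1, 1, 1, 1, 1, 1, 1], delta_pos=[[2, -0.05, 0], [5, -0.05, 0], [8, -0.05, 0], [11, -0.05, 0], [13.5, -0.05, 1], [14.6, -0.05, 2.5], [14.6, -0.05, 4.5], [14.6, -0.05, 6], [14.6, -0.05, 6.5], [14.6, -0.05, 6.5]], turn=[[0.002, 0, 0], [0.002, 0, 0], [0.002, 0, 0], [0.002, 0, 0], [0.002, 0, 0], [0.002, 0, 0], [0.002, 0, 0], [0.002, 0, 0], [0.002, 0, 0], [0.002, 0, 0]])

```text
time: 15.1
position: [0.5973, 0.3048, 0.1694]
tool_rot: [0.707, 0.707, -0.001, 0.0]
ft_force: [-0.4, 0.2, -1.8]
grip_width: 0.0314
grip_force: 40.0
```

Run:
```python
from held import *
c=shot('wrist');o=robot.get_obs();L=held(c,o);R=Ro.from_quat(o['tool_rot']).as_matrix()
lid=o['position']+R@np.r_[L[0],.0085];print(L,lid,o['ft_force'],o['tool_rot'])
for k in(-.0038,-.0042,-.0047):
    lid=o['position']+R@np.array([k,-.0002,.0085]);print(100*R.T@(np.array([.5974,.3003,.13])-lid))
```

```text
(array([-0.00238795, -0.00077377]), np.float64(0.07140173283763239), np.int64(379)) [0.59700521 0.30261679 0.16167538] [ 0.33593077  0.00443561 -1.00408577] [ 7.07121221e-01  7.07092081e-01 -2.92283028e-04  5.30486173e-04]
[-0.08678654 -0.01895529  3.1678185 ]
[-0.04678654 -0.01895529  3.1678185 ]
[ 0.00321346 -0.01895529  3.1678185 ]
```

Request:
play_rows(gripper=[1, 1, 1, 1, 1, 1, 1, 1], delta_pos=[[-0.04, 0, 0.7], [-0.04, 0, 1.3], [-0.04, 0, 1.8], [-0.04, 0, 2.2], [-0.04, 0, 2.5], [-0.04, 0, 2.75], [-0.04, 0, 2.9], [-0.04, 0, 2.9]], turn=[[0, 0, 0], [0, 0, 0], [0, 0, 0], [0, 0, 0], [0, 0, 0], [0, 0, 0], [0, 0, 0], [0, 0, 0]])

```text
time: 16.15
position: [0.5973, 0.3048, 0.1409]
tool_rot: [0.707, 0.707, -0.001, 0.0]
ft_force: [-0.3, -0.9, -1.4]
grip_width: 0.0311
grip_force: 40.0
```

Request:
play_rows(gripper=[1, 1, 1, 1], delta_pos=[[0, 0, 0.1], [0, 0, 0.2], [0, 0, 0.28], [0, 0, 0.28]], turn=[[0, 0, 0], [0, 0, 0], [0, 0, 0], [0, 0, 0]])

```text
time: 16.65
position: [0.5973, 0.3048, 0.1383]
tool_rot: [0.707, 0.707, -0.001, 0.0]
ft_force: [-0.0, -0.9, -0.8]
grip_width: 0.0312
grip_force: 40.0
```

Request:
play_rows(gripper=[1, 1, 1, 1], delta_pos=[[0, 0, 0.05], [0, 0, 0.1], [0, 0, 0.15], [0, 0, 0.15]], turn=[[0, 0, 0], [0, 0, 0], [0, 0, 0], [0, 0, 0]])

```text
time: 17.15
position: [0.5972, 0.3048, 0.138]
tool_rot: [0.707, 0.707, -0.0, 0.001]
ft_force: [-3.1, -2.0, 6.5]
grip_width: 0.031
grip_force: 40.0
```

Request:
play_rows(gripper=[0.1, 0.1, 0.0, -0.2, -0.4, -0.6, -0.6, -0.6, -0.6, -0.6, -0.6, -0.6], delta_pos=[[0, 0, -0.05], [0, 0, -0.05], [0, 0, -0.05], [0, 0, -0.05], [0, 0, -0.05], [0, 0, -0.05], [0, 0, -0.5], [0, 0, -2], [0, 0, -5], [0, 0, -9], [0, 0, -12], [0, 0, -12]], turn=[[0, 0, 0], [0, 0, 0], [0, 0, 0], [0, 0, 0], [0, 0, 0], [0, 0, 0], [0, 0, 0], [0, 0, 0], [0, 0, 0], [0, 0, 0], [0, 0, 0], [0, 0, 0]])

```text
time: 18.65
position: [0.5993, 0.3057, 0.2612]
tool_rot: [0.707, 0.707, 0.003, 0.002]
ft_force: [0.5, -0.2, -1.1]
grip_width: 0.0695
grip_force: 0.0
```

Request:
play_rows(gripper=[-0.6, -0.6, -0.6, -0.6, -0.6, -0.6], delta_pos=[[-5, 0, 0], [-10, 0, 0], [-15, 0, 0], [-18, 0, 0], [-18, 0, 0], [-18, 0, 0]], turn=[[0, 0, 0], [0, 0, 0], [0, 0, 0], [0, 0, 0], [0, 0, 0], [0, 0, 0]])

```text
time: 19.4
position: [0.597, 0.1255, 0.2563]
tool_rot: [0.707, 0.707, -0.001, -0.0]
ft_force: [-0.1, 0.4, 0.0]
grip_width: 0.0697
grip_force: 0.0
```

Run:
```python
from held import *
c=shot('wrist');o=robot.get_obs();print(o['position'],o['time'],o['ft_force'])
e=cv2.Canny(cv2.cvtColor(c['color'],cv2.COLOR_RGB2GRAY),60,150);v,u=np.nonzero(e)
for z,r0 in((.135,.072),(.13,.072),(.05,.078),(.145,.072)):
    q=np.array([plane(c,a,b,z,True)[:2] for a,b in zip(u,v)]);q=q[np.hypot(q[:,0]-.597,q[:,1]-.30)<.095]
    print(z,ransac(q,r0,.003,.001))
S=shot('scene');T=shot('top')
cv2.imwrite('pics/f.png',np.hstack([cv2.resize(c['color'][:,:,::-1],(400,300)),cv2.resize(S['color'][180:300,350:510,::-1],(400,300),interpolation=2)]))
```

```text
[0.59705862 0.12595878 0.25639669] 19.45 [-0.27736384  0.54932546  0.52188317]
0.135 (array([0.59722849, 0.30094981]), np.float64(0.07210951080962227), np.int64(290))
0.13 (array([0.59722358, 0.30263143]), np.float64(0.07338230706895278), np.int64(290))
0.05 (array([0.59645415, 0.30068811]), np.float64(0.08016212363188115), np.int64(213))
0.145 (array([0.59724875, 0.29756506]), np.float64(0.06955055370265475), np.int64(294))
```

View pics/f.png

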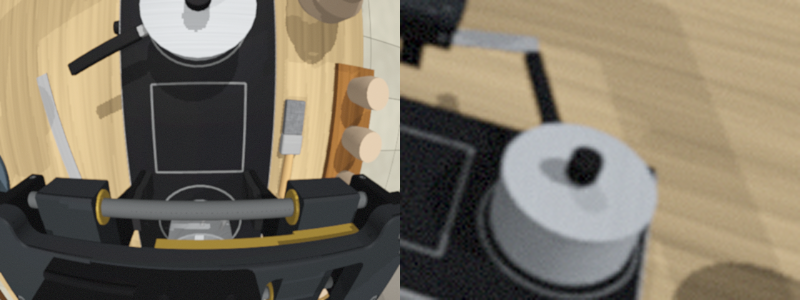

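The lid sits level on the pan. At the 135 mm plane its radius fits 72.1 mm and its centre is within 1 mm of the pan's and the ring's.

```bash
python3 -c "
from rig import robot
print(robot.hand_in())"
```

```text
the job is handed in; nothing more can be done
None
```

The job is handed in at about 19.5 s of the 56 s allowed: the wax pan stands centred on the free left ring to within about 1 mm by the last camera check, with its larger lid seated level on it; the system returned no verdict.

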